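# Load the slide carrier into the bench scanner and start the scan

### The arm

A 6-joint arm with a two-finger parallel gripper is mounted at the origin on a cart in front of the work surface, level with it; the furniture and walls round the work are solid. World frame = base frame: x ahead of the robot, y to its left, z up, the work surface at z = 0. Lengths are in mm, angles in rad, forces in N, time in s.
With the tool pointing down it reaches from about 375 to 825 mm from the base axis. Payload 5.5 kg.
Tool frame: the origin (TCP) lies at the centre of the arm's flange, where the gripper is bolted on; the fingertips stand 173 mm ahead of it and the grasp point (between the pads) lies 155 mm ahead of it; z points along the fingers, y is the line along which they close (so a half turn about z gives the same grasp; the last joint's range is limited). The gripper opens to 85 mm and grips with 20 to 120 N. Pads are 22 mm wide; open, the fingers measure 114 mm over their backs; the gripper's body (76 mm by 85 mm) begins 54 mm behind the grasp point. The pads swing forward as they close: fully open they stand 13 mm farther back than shut.
Start: joints at [-1.166, 0.314, -0.047, 1.21, 0, 1.571], TCP at [236.297, -551.506, 404.699] pointing down, gripper open.
Joint ranges: [-2.67, 2.67], [-0.69, 1.73], [-1.03, 1.25], [-2.08, 2.16], [-1.42, 1.45], [-3.14, 3.14]. Speed limits (rad/s): [2.39, 2.39, 3.01, 3.14, 3.14, 3.14].

### API

Orientations are given as a rotation vector (axis times angle).
In Python, from plant import observe, read_camera, camera_model, sign_off gives the robot as it stands.
- The arm moves only by the shell command python3 -m crank 'ROWS' [FORCE]. ROWS is JSON, a list of rows, each an object of numbers: "gripper": the finger opening in mm, from 0 to 85.4; "dx", "dy", "dz": the shift along the tool's x, y, z in mm; "turn": the turn about the tool's z in rad. A call has 1 to 5 rows; each row is the pose to reach, as a shift and turn from the pose commanded when the call began, along the tool's axes at that moment; what a row does not reach only later rows make up. A row lasts 1/8 s, in which the tool goes at most 62.5 mm and 10.7 degrees, less where a joint would pass 70% of its speed; a pose out of reach is approached as far as the arm can. A call with a gripper value outside its range is refused whole. The fingers move at their own pace and stop on an object; FORCE is the grip in N (left out, the last holds). Time passes only in rows, so rows that repeat a pose let the fingers close. It gives the time, the measured TCP pose, the force, the opening and the grip force at its end, in the units of the state.
- observe(): the state, without advancing time (a new reading comes with each control period).
- read_camera(name): name is "scene" or "top"; returns (picture, depth): 480x640x3 uint8, red, green, blue; 480x640 float32, mm along the optical axis (not along the pixel's ray), 0 where there is no reading.
- camera_model(name): a dict with "mtx" (3x3 intrinsics, pixels), "dist_coeffs" ([k1, k2, p1, p2, k3] as OpenCV has them; the pictures are not rectified), "R" (3x3) and "t" (3): a world point X has camera coordinates R X + t. Camera axes: x right, y down, z forward; pixel columns grow to the right and rows downward; lengths in mm; the calibration is good to about 2 mm. A picture is of the moment at which its call begins. camera_model takes no time and is no camera call.
- sign_off(): hands the job in; it is judged then, once.
The state is a dict: "time_s": time; "joint_pos": joint angles; "qd": joint speeds; "joint_efforts": joint torques, N m; "tcp_pos": TCP position; "orientation": TCP orientation; "force": force on the tool from outside, world axes, zero at the start; "ft_torque": the same for the moment, N m; "finger_gap": opening from 0.0 (shut) to 1.0 (fully open); "grasp_force": force on a finger pad.
Only numpy, scipy, OpenCV 4.12 (cv2) and the standard library are available. Lean on these libraries where they do the work, as an engineer would, in place of code of your own. Each camera call takes 0.05 s, during which the arm holds its last target. There are 200 camera calls.

### The job

Load the slide carrier into the bench scanner with your fingertips: press it firmly down on its thumb rest against the sprung lift plate and, keeping it down, slide it under the two hold-down blocks and their leaf springs until it is fully home against the rear housing, so that the blue lift plate springs up behind it. Then press the green start key all the way down, let it come back up and withdraw. Nothing is to be picked up: never lift or tip the carrier, do not press the start key before the carrier is home, and leave the other things on the desk where they are.

Things in the scene. Friction and masses are not known exactly. Their poses are not given: they have to be found in the camera images.
- scanner: Bench slide scanner, fixed: white case 277 mm long (x), 164 mm wide, bed at height 40 mm between aluminium rails 104 mm apart. Rail flanges (tops 58 mm, 91 mm apart) overhang the carrier's sides. Origin: on the desk below the carrier's centre when home; +x: the way it slides in, z up. Loading end at x = -165 mm. A grey strip (y = -62 to -104 mm, top 53 mm) carries the start key.
- hold_downs (a point): Midpoint between the two dark hold-down blocks on the rails, level with their underside (49.7 mm above the desk); they cover x = -22 to -6 mm of the scanner and y = +-36 to +-60 mm, top 58 mm. The carrier passes under them only when pressed down 4 to 7 mm. A leaf spring trails from each to x = 26 mm on the carrier's side bar (y = +-44 mm), pressing down with about 2.5 N and dragging.
- end_stop (a point): Foremost face of the rear housing (62 mm high), 51.5 mm ahead of the scanner's origin, on the centre line: the stop for the carrier's front edge.
- carrier: Loose aluminium slide carrier, 100 x 100 x 6 mm, 0.13 to 0.21 kg, two glass slides in its far half. Origin: centre of its underside; +x as the scanner's +x. It lies between the rails on the raised lift plate, underside at 47 mm, 77 to 100 mm before home; pressed right down, the underside is at 40 mm. Home: its front edge (50 mm ahead of its origin) at the rear housing.
- thumb_rest (a point): Middle of the black ribbed thumb rest on the carrier: 28 mm behind its centre, 6 mm above its underside. The rest reaches from 12 to 50 mm behind the centre. At its far end, 8 to 12 mm behind the centre, an orange cross lip (64 mm wide) stands 5.5 mm above the carrier's top for a fingertip to push forward. When home, the lip stands between the hold-down blocks.
- lift_plate (a joint): Blue sprung lift plate under the carrier, 97 x 84 mm, at x = -150 to -53 mm of the scanner. 0 = up (its top at 47 mm), 0.007 m = down flush with the bed. Its spring pushes up with 4 N when up, 10 N when down. Once the carrier has passed it completely it springs up behind the carrier and keeps it in.
- start_key (a joint): Travel of the round green start key: 0 = up, 0.005 m = fully down, about 5 N. It springs back.
- start_key_top (a point): Centre of the top of the green start key (22 mm across), on the control strip at the right of the bridge: 28 mm before the scanner's origin and 83 mm to its right. It is pressed straight down.
- slide_box: Bystander: closed blue slide box, 74 x 98 x 40 mm, left of the scanner. Origin: centre of its underside.
- forceps: Bystander: steel forceps, 117 x 14 x 5 mm, lying left of the scanner near its loading end. Origin: centre of its underside.
- cover_box: Bystander: small white box with a green lid, 32 x 34 x 18 mm, left of the scanner's rear. Origin: centre of its underside.
- petri_0: Bystander: red petri dish, 56 mm across, 14 mm high, right of the microscope. Origin: centre of its underside.
- tally_counter: Bystander: white hand counter, 73 x 58 x 24 mm, right of the microscope. Origin: centre of its underside.
- marker: Bystander: blue and white marker, 135 mm long, lying at the right of the desk. Origin: centre of its underside.
- pen: Bystander: black pen, 145 mm long, lying in front of the microscope. Origin: centre of its underside.

How it is judged (in metres and radians):
On the way, in this order (a step that is already met when the one before it is completed fails the run):
1. the carrier is pressed down and its front has passed under the hold-down blocks (x of carrier in the frame of scanner above -0.035 m and z of carrier in the frame of scanner below 0.0445 m), for 0.02 s.
2. the carrier is fully home, flat on the bed, with the lift plate up behind it (x of carrier in the frame of scanner above -0.004 m and z of carrier in the frame of scanner below 0.042 m and value of joint lift_plate below 0.002 m), for 0.2 s.
3. the green start key is pressed down (value of joint start_key above 0.0035 m), for 0.05 s.
At the end, for the whole second after the job is handed in: The carrier is home (within 4 mm of the scanner's origin along x), flat on the bed (underside within 2 mm of it, tilt under 0.03 rad) and at rest; the lift plate is up behind it (within 2 mm of its top) and the start key is up again after having been pressed down (all of step 2 and angle between carrier's own z axis and vertical below 0.03 rad and value of joint start_key below 0.0015 m and linear speed of carrier below 0.01 m/s); the robot touches nothing.
It fails at once if the carrier is lifted off the lift plate (z of carrier in the frame of scanner above 0.055 m).
It fails at once if the carrier is tipped (angle between carrier's own z axis and vertical above 0.12 rad).
It fails at once if the start key is pressed before the carrier is home (value of joint start_key above 0.0025 m and x of carrier in the frame of scanner below -0.006 m).
It fails at once if another thing on the desk is displaced by more than 2 cm (distance of any of slide_box, forceps, cover_box, petri_0, tally_counter, marker, pen from where it was at the start of the episode above 0.02 m).
It also fails if it takes over 51 s, if anything falls off the work surface, if the arm or the gripper's body presses on something with over 40 N, if the wrist force passes 120 N, or if a joint passes its speed limit or range.

## Working session

There is one attempt and no reset: what is moved stays moved. The work goes in short steps, Python scripts to look and compute and a shell command to move; the robot and the scene stay as the last step left them, time stands still between calls to the robot, and variables do not carry over. Pictures are saved under pics/ and viewed, at most 10 in all, crops included, and the job is handed in when it is done.

```bash
ls; mkdir -p pics; python3 - <<'E'
from plant import *
import cv2,numpy as np
s=observe();print(s)
for n in("scene","top"):
    p,d=read_camera(n);cv2.imwrite(f"pics/{n}0.png",p[:,:,::-1]);np.savez(f"{n}0.npz",p=p,d=d)
    print(camera_model(n))
E
```

```text
pics
{'time_s': 0.0, 'joint_pos': array([-1.16600032e+00,  3.14221608e-01, -4.80647757e-02,  1.21017288e+00,
       -3.09788459e-06,  1.57081130e+00]), 'qd': array([-0.00026624, -0.0008526 ,  0.00048153,  0.000476  ,  0.00140636,
        0.00100057]), 'joint_efforts': array([ 9.45886313e-04, -5.39596581e+01,  3.39744973e+01,  1.92757143e-02,
        2.11482211e-04,  7.52897392e-06]), 'tcp_pos': array([ 236.19176111, -551.26117055,  403.84322036]), 'orientation': array([-3.07587397e+00, -6.31169326e-01,  5.29601086e-04]), 'force': array([ 0.84598544, -0.15218692,  0.95673543]), 'ft_torque': array([0.00236775, 0.00133858, 0.04290278]), 'grasp_force': 0.0, 'finger_gap': 1.0000682647032217}
{'mtx': array([[467.13283177,   0.        , 315.73550291],
       [  0.        , 467.13283177, 240.31282064],
       [  0.        ,   0.        ,   1.        ]]), 'dist_coeffs': array([-0.0159152,  0.       ,  0.       ,  0.       ,  0.       ]), 'R': array([[-8.22163180e-01, -5.69251638e-01,  5.27913264e-04],
       [-2.84915543e-01,  4.10696818e-01, -8.66112728e-01],
       [ 4.92819276e-01, -7.12236405e-01, -4.99848441e-01]]), 't': array([441.50408882, 243.98711896, 834.18602218])}
{'mtx': array([[485.5003989 ,   0.        , 307.23829193],
       [  0.        , 485.5003989 , 240.27603453],
       [  0.        ,   0.        ,   1.        ]]), 'dist_coeffs': array([-0.07376205,  0.        ,  0.        ,  0.        ,  0.        ]), 'R': array([[ 0.0270149 , -0.99947083, -0.01811803],
       [-0.99306021, -0.02475746, -0.1149717 ],
       [ 0.11446231,  0.02109824, -0.99320353]]), 't': array([ -14.86523891,  538.98733705, 1137.99529421])}
```

View pics/top0.png

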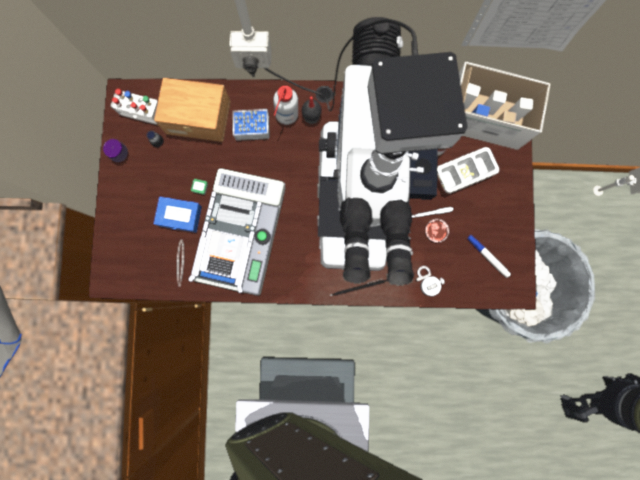

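View pics/scene0.png

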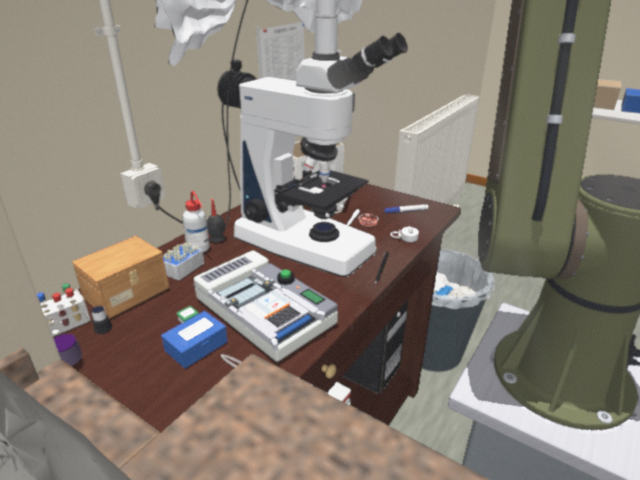

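The top view shows the scanner at about (190–285, 168–298), with its loading end toward the robot, the green key at (262,237), the blue lift plate edge at (220,278) and the black thumb rest at (221,265). The scene view shows the same scanner at (195–335, 250–355). I'll enlarge both.

```bash
python3 - <<'E'
import cv2,numpy as np
a=np.load("top0.npz")["p"][160:305,180:295,::-1];a=cv2.resize(a,None,fx=4.1,fy=4.1,interpolation=cv2.INTER_CUBIC)
cv2.imwrite("pics/t1.png",a)
b=np.load("scene0.npz")["p"][245:360,185:345,::-1];b=cv2.resize(b,None,fx=5,fy=5,interpolation=cv2.INTER_CUBIC)
cv2.imwrite("pics/s1.png",b)
E
```

```text
(no output)
```

View pics/t1.png

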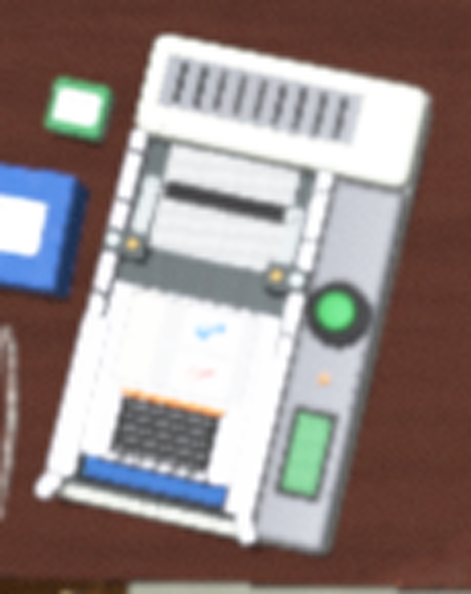

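View pics/s1.png

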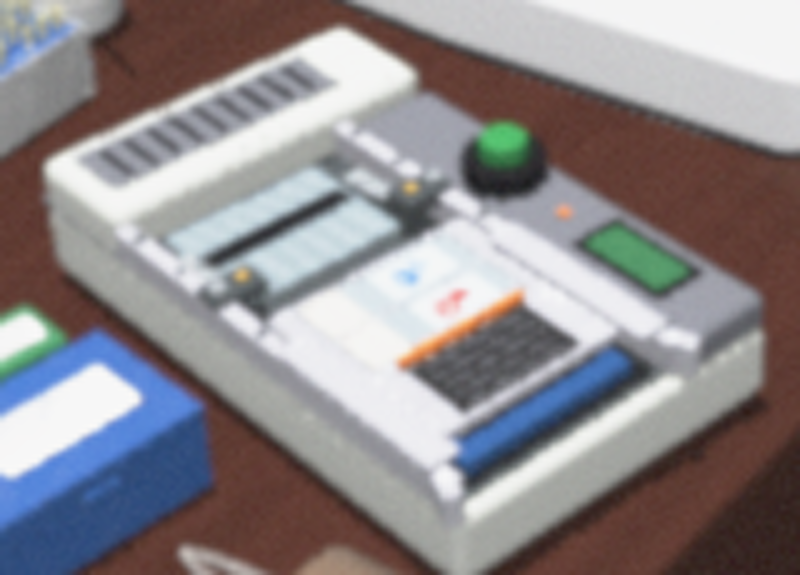

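The top crop shows the hold-down screws at (132,243) and (276,274), the lip from (122,394) to (222,411), and the key at (335,311). In the scene crop the screws are at (242,275) and (410,187), the lip runs (402,360)–(521,296), and the key top is at (503,137). Next I triangulate these points.

```bash
cat > h.py <<'E'
from plant import *
import cv2,numpy as np
def ray(n,uv):
    c=camera_model(n);u=cv2.undistortPoints(np.array([[uv]],float),c["mtx"],c["dist_coeffs"])[0,0]
    R,t=np.array(c["R"]),np.array(c["t"]);return -R.T@t,R.T@np.array([u[0],u[1],1])
def plane(n,uv,z):
    o,d=ray(n,uv);return o+d*(z-o[2])/d[2]
def tri(a,b):
    o1,d1=ray("top",a);o2,d2=ray("scene",b)
    s=np.linalg.lstsq(np.c_[d1,-d2],o2-o1,rcond=None)[0]
    p,q=o1+s[0]*d1,o2+s[1]*d2;return (p+q)/2,np.linalg.norm(p-q)
def fit(L,W):
    L,W=np.array(L,float),np.array(W,float);l,w=L-L.mean(0),W-W.mean(0)
    th=np.arctan2((l[:,0]*w[:,1]-l[:,1]*w[:,0]).sum(),(l*w).sum())
    R=np.array([[np.cos(th),-np.sin(th)],[np.sin(th),np.cos(th)]]);t=W.mean(0)-R@L.mean(0)
    return th,R,t,W-(L@R.T+t)
E
python3 - <<'E'
from h import *
np.set_printoptions(precision=1,suppress=True)
T=lambda x,y:((x+.5)/4.1-.5+180,(y+.5)/4.1-.5+160)
S=lambda x,y:((x+.5)/5-.5+185,(y+.5)/5-.5+245)
P=dict(dl=((132,243),(242,275),(-14,48),60),dr=((276,274),(410,187),(-14,-48),60),key=((335,311),(503,137),(-28,-83),65),l1=((122,394),(402,360),None,58.5),l2=((222,411),(521,296),None,58.5))
for k,(a,b,l,z) in P.items():print(k,*tri(T(*a),S(*b)),plane("top",T(*a),z),plane("scene",S(*b),z))
hsv={n:cv2.cvtColor(np.load(n+"0.npz")["p"],cv2.COLOR_RGB2HSV) for n in("top","scene")}
W=[plane("top",T(*P[k][0]),z) [:2] for k,z in(("dl",60),("dr",60),("key",65))]+[plane("top",T(*p),z)[:2] for p,z in(((155,38),62),((428,92),62))]
th,R,t,r=fit([(-14,48),(-14,-48),(-28,-83),(112,60),(112,-104)],W);print("top",th,t,r)
W2=[plane("scene",S(*P[k][1]),z)[:2] for k,z in(("dl",60),("dr",60),("key",65))];th2,_,t2,r2=fit([(-14,48),(-14,-48),(-28,-83)],W2);print("scene",th2,t2,r2)
for k in("l1","l2"):print(k,(plane("top",T(*P[k][0]),58.5)[:2]-t)@R,(tri(T(*P[k][0]),S(*P[k][1]))[0][:2]-t)@R)
E
```

```text
dl [580.9 226.1  61.6] 0.3198625164701519 [581.3 226.5  60. ] [582.4 224.5  60. ]
dr [564.8 141.5  62. ] 0.31996111494486407 [565.2 141.9  60. ] [566.5 139.4  60. ]
key [542.7 105.2  75.6] 0.22647249933825606 [543.9 106.4  65. ] [552.8  93.   65. ]
l1 [494.4 228.5  60.3] 2.2544776142802307 [493.6 228.3  58.5] [497.  227.4  58.5]
l2 [485.  169.8  57.8] 1.1192487009500574 [485.4 170.   58.5] [483.9 170.2  58.5]
top -0.1924488311965216 [585.3 181.6] [[ 0.6 -4.9]
 [ 2.8  4.7]
 [ 2.   0.9]
 [-3.9 -0.2]
 [-1.6 -0.5]]
scene -0.1220594104118234 [589.1 177.5] [[ 1.3 -2.3]
 [-2.9  7.8]
 [ 1.6 -5.5]]
l1 [-98.9  28.3] [-98.1  28.7]
l2 [-95.8 -30.5] [-96.2 -30.8]
```

```bash
python3 - <<'E'
from h import *
np.set_printoptions(precision=1,suppress=True)
T=lambda x,y:((x+.5)/4.1-.5+180,(y+.5)/4.1-.5+160)
W=[plane("top",T(*p),z)[:2] for p,z in(((132,243),60),((276,274),60),((335,311),75.5),((155,38),62),((428,92),62))]
th,R,t,r=fit([(-14,43),(-14,-43),(-28,-83),(112,60),(112,-104)],W);print("top",th,t,r)
for n in("top","scene"):
    d=np.load(n+"0.npz")["d"];c=camera_model(n);R_=np.array(c["R"])
    v,u=np.mgrid[0:480:2,0:640:2];pts=np.stack([u.ravel(),v.ravel()],1).astype(float)
    q=cv2.undistortPoints(pts[:,None],c["mtx"],c["dist_coeffs"])[:,0];z=d[v,u].ravel();k=z>0
    X=(np.c_[q,np.ones(len(q))]*z[:,None]-c["t"])@R_;X=X[k]
    m=(X[:,2]>30)&(X[:,2]<700)&(X[:,0]>250)&(X[:,0]<900)&(abs(X[:,1])<450);X=X[m]
    H={}
    print(n)
    for y in range(350,-450,-50):print(y,[int(max([p[2] for p in X[(abs(X[:,1]-y)<25)&(abs(X[:,0]-x)<25)]],default=0)) for x in range(275,900,50)])
E
```

```text
top -0.1917699993797357 [585.  181.3] [[ 1.9  0.3]
 [ 2.1  0.1]
 [ 0.9 -0. ]
 [-3.6 -0. ]
 [-1.4 -0.3]]
top
350 [0, 0, 0, 0, 0, 0, 46, 45, 0, 0, 0, 103, 102]
300 [0, 0, 0, 0, 0, 0, 48, 46, 0, 0, 92, 102, 103]
250 [0, 0, 0, 60, 63, 62, 63, 58, 61, 0, 101, 102, 103]
200 [0, 0, 0, 54, 63, 57, 62, 67, 69, 62, 87, 102, 102]
150 [0, 0, 0, 64, 62, 61, 61, 66, 69, 0, 44, 52, 196]
100 [0, 0, 0, 58, 58, 77, 75, 66, 70, 0, 0, 145, 107]
50 [0, 0, 0, 0, 0, 0, 55, 67, 65, 0, 0, 167, 167]
0 [0, 0, 0, 0, 0, 0, 0, 0, 0, 0, 0, 69, 116]
-50 [0, 0, 0, 526, 522, 488, 467, 466, 404, 405, 532, 477, 100]
-100 [0, 0, 0, 528, 524, 491, 633, 554, 406, 697, 620, 444, 444]
-150 [0, 0, 0, 527, 522, 490, 623, 471, 0, 0, 0, 442, 442]
-200 [0, 0, 0, 0, 48, 51, 386, 440, 383, 0, 0, 0, 0]
-250 [0, 0, 0, 0, 0, 0, 382, 381, 381, 0, 0, 0, 0]
-300 [0, 0, 0, 0, 0, 0, 0, 0, 43, 47, 61, 0, 0]
-350 [0, 0, 0, 0, 0, 0, 0, 0, 48, 47, 62, 136, 132]
-400 [0, 0, 0, 0, 0, 0, 0, 0, 47, 46, 46, 138, 93]
scene
350 [0, 0, 0, 0, 0, 0, 42, 41, 0, 0, 0, 99, 100]
300 [0, 0, 0, 43, 0, 0, 43, 42, 0, 0, 99, 99, 99]
250 [0, 0, 0, 57, 60, 60, 62, 58, 60, 0, 98, 99, 100]
200 [0, 0, 0, 54, 60, 55, 59, 63, 65, 60, 96, 99, 99]
150 [0, 0, 0, 60, 60, 59, 61, 64, 66, 0, 40, 52, 189]
100 [0, 0, 0, 55, 55, 77, 74, 63, 65, 0, 39, 149, 127]
50 [0, 0, 0, 0, 0, 0, 0, 64, 64, 0, 0, 163, 165]
0 [0, 0, 0, 0, 0, 176, 179, 175, 0, 106, 110, 71, 511]
-50 [0, 0, 0, 524, 520, 488, 469, 470, 403, 403, 529, 492, 515]
-100 [0, 0, 0, 526, 522, 483, 580, 579, 404, 405, 576, 444, 555]
-150 [0, 0, 0, 525, 518, 457, 554, 187, 403, 404, 404, 434, 570]
-200 [0, 0, 0, 0, 46, 180, 375, 181, 187, 49, 0, 0, 569]
-250 [0, 0, 0, 0, 0, 0, 377, 0, 0, 0, 0, 0, 0]
-300 [0, 0, 0, 0, 0, 0, 0, 0, 0, 0, 112, 89, 0]
-350 [0, 0, 0, 0, 0, 0, 0, 0, 40, 0, 111, 136, 132]
-400 [0, 0, 0, 0, 0, 0, 0, 0, 0, 0, 0, 102, 0]
```

```bash
python3 -m crank '[{"gripper":0,"dz":-50,"dy":-30},{"gripper":0,"dz":-100,"dy":-60},{"gripper":0,"dz":-150,"dy":-90},{"gripper":0,"dz":-200,"dy":-120},{"gripper":0,"dz":-250,"dy":-150}]' 40; python3 -c "
from plant import *
print(observe())"
```

```text
{'time_s': 0.1, 'joint_pos': array([-1.16599040e+00,  3.14157309e-01, -4.79882750e-02,  1.21019817e+00,
       -4.90092127e-05,  1.57082999e+00]), 'qd': array([-0.00032284, -0.0010293 ,  0.00254008,  0.00101987, -0.00023109,
       -0.00128988]), 'joint_efforts': array([ 1.48115623e-04, -5.40768313e+01,  3.40541267e+01,  1.12403181e-02,
       -7.62871025e-06, -1.13626152e-05]), 'tcp_pos': array([ 236.19595257, -551.27420787,  403.91534553]), 'orientation': array([-3.07599661e+00, -6.31180488e-01,  5.63809827e-04]), 'force': array([ 0.82613031, -0.15078231, -0.19808936]), 'ft_torque': array([-0.0131178 , -0.04440719,  0.00614117]), 'grasp_force': 0.0, 'finger_gap': 0.9974886960782056}$[0]: bad value
```

```bash
python3 -m crank '[{"gripper":1,"dx":0,"dy":-30,"dz":-50,"turn":0},{"gripper":1,"dx":0,"dy":-60,"dz":-100,"turn":0},{"gripper":1,"dx":0,"dy":-90,"dz":-150,"turn":0},{"gripper":1,"dx":0,"dy":-120,"dz":-200,"turn":0},{"gripper":1,"dx":0,"dy":-150,"dz":-250,"turn":0}]' 40
```

```text
time_s: 0.72
tcp_pos: [176.7, -412.4, 656.1]
orientation: [-3.077, -0.631, 0.0]
force: [0.5, -0.9, 0.3]
finger_gap: 0.011
grasp_force: 0.0
```

```bash
python3 -m crank '[{"gripper":0,"dx":0,"dy":-30,"dz":-40,"turn":0},{"gripper":0,"dx":0,"dy":-60,"dz":-80,"turn":0},{"gripper":0,"dx":0,"dy":-80,"dz":-90,"turn":0},{"gripper":0,"dx":0,"dy":-80,"dz":-90,"turn":0}]'; python3 -c "
from plant import *
print(observe()['joint_pos'])"
```

```text
time_s: 1.23
tcp_pos: [145.4, -339.3, 745.2]
orientation: [3.076, 0.631, 0.001]
force: [0.5, -0.0, -1.2]
finger_gap: -0.001
grasp_force: 0.0
[-1.16599735e+00 -2.76001919e-02  3.44113992e-01  1.94052869e+00
 -1.38276998e-05  1.57078853e+00]
```

```bash
cat >> h.py <<'E'
from scipy.spatial.transform import Rotation as Ro
def rel(R0,p0,P):return np.round((np.array(P)-p0)@R0,0)
E
python3 - <<'E'
from h import *
s=observe();R0=Ro.from_rotvec([3.076,.631,0]).as_matrix();p=s["tcp_pos"];r=np.hypot(*p[:2]);a0=np.arctan2(p[1],p[0])
for c in range(3):
    A=[a0+.105*(5*c+i) for i in range(6)]
    P=[[r*np.cos(a),r*np.sin(a),p[2]] for a in A]
    Rc=Ro.from_euler('z',.17*5*c).as_matrix()@R0
    print(rel(Rc,np.array(P[0]),P[1:]).tolist())
E
```

```text
[[39.0, -2.0, -0.0], [77.0, -8.0, -0.0], [114.0, -18.0, -0.0], [151.0, -32.0, -0.0], [185.0, -50.0, -0.0]]
[[37.0, 10.0, 0.0], [76.0, 17.0, 0.0], [114.0, 19.0, -0.0], [153.0, 18.0, -0.0], [191.0, 12.0, -0.0]]
[[32.0, 22.0, 0.0], [66.0, 40.0, 0.0], [102.0, 55.0, 0.0], [139.0, 66.0, 0.0], [177.0, 72.0, 0.0]]
```

```bash
python3 -m crank '[{"gripper":0,"dx":39,"dy":-2,"dz":0,"turn":-0.17},{"gripper":0,"dx":77,"dy":-8,"dz":0,"turn":-0.34},{"gripper":0,"dx":114,"dy":-18,"dz":0,"turn":-0.51},{"gripper":0,"dx":151,"dy":-32,"dz":0,"turn":-0.68},{"gripper":0,"dx":185,"dy":-50,"dz":0,"turn":-0.85}]'; python3 -c "
from plant import *
print(observe()['joint_pos'])"
```

```text
time_s: 1.85
tcp_pos: [298.3, -221.4, 742.2]
orientation: [-2.535, -1.849, 0.002]
force: [-0.7, -0.6, -0.1]
finger_gap: 0.004
grasp_force: 0.0
[-6.38373540e-01 -2.34069814e-02  3.40486312e-01  1.93853814e+00
  1.55929005e-05  1.24286423e+00]
```

```bash
python3 -m crank '[{"gripper":0,"dx":37,"dy":10,"dz":0,"turn":-0.17},{"gripper":0,"dx":76,"dy":17,"dz":0,"turn":-0.34},{"gripper":0,"dx":114,"dy":19,"dz":0,"turn":-0.51},{"gripper":0,"dx":153,"dy":18,"dz":0,"turn":-0.68},{"gripper":0,"dx":191,"dy":12,"dz":0,"turn":-0.85}]' && python3 -m crank '[{"gripper":0,"dx":32,"dy":22,"dz":0,"turn":-0.17},{"gripper":0,"dx":66,"dy":40,"dz":0,"turn":-0.34},{"gripper":0,"dx":102,"dy":55,"dz":0,"turn":-0.51},{"gripper":0,"dx":139,"dy":66,"dz":0,"turn":-0.68},{"gripper":0,"dx":177,"dy":72,"dz":0,"turn":-0.85}]'; python3 - <<'E'
from h import *
s=observe();print(s["joint_pos"],s["force"]);R=Ro.from_rotvec(s["orientation"]).as_matrix()
print(R[:,0],np.arctan2(R[1,0],R[0,0]),np.pi-.192)
c,n=np.cos(-.192),np.sin(-.192);Q=np.array([[c,-n],[n,c]])
print("scanner frame tcp",(s["tcp_pos"][:2]-[586,181.5])@Q,s["tcp_pos"][2])
E
```

```text
time_s: 2.48
tcp_pos: [368.8, -42.4, 742.3]
orientation: [-1.547, -2.73, 0.002]
force: [-0.0, 0.1, -0.5]
finger_gap: -0.003
grasp_force: 0.0
time_s: 3.1
tcp_pos: [339.9, 147.5, 742.2]
orientation: [-0.284, -3.125, 0.003]
force: [0.4, 0.7, -0.1]
finger_gap: -0.001
grasp_force: 0.0
[ 4.09296327e-01 -2.51575234e-02  3.38768427e-01  1.93862095e+00
  1.77562238e-05  5.90422418e-01] [ 0.35885481  0.69700413 -0.06324164]
[-0.98363564  0.18013988  0.00324853] 2.960463026570481 2.949592653589793
scanner frame tcp [-235.05523685  -80.36863543] 742.2249996721133
```

```bash
python3 -m crank '[{"gripper":0,"dx":-30,"dy":20,"dz":45,"turn":0.01},{"gripper":0,"dx":-60,"dy":40,"dz":90,"turn":0.01},{"gripper":0,"dx":-90,"dy":60,"dz":135,"turn":0.01},{"gripper":0,"dx":-120,"dy":80,"dz":180,"turn":0.01},{"gripper":0,"dx":-120,"dy":80,"dz":240,"turn":0.01}]' && python3 -m crank '[{"gripper":0,"dx":0,"dy":0,"dz":60,"turn":0},{"gripper":0,"dx":0,"dy":0,"dz":120,"turn":0},{"gripper":0,"dx":0,"dy":0,"dz":180,"turn":0},{"gripper":0,"dx":0,"dy":0,"dz":220,"turn":0},{"gripper":0,"dx":0,"dy":0,"dz":220,"turn":0}]'; python3 - <<'E'
from h import *
s=observe();print(s["force"]);R=Ro.from_rotvec(s["orientation"]).as_matrix()
c,n=np.cos(-.192),np.sin(-.192);Q=np.array([[c,-n],[n,c]])
print("scanner frame tcp",(s["tcp_pos"][:2]-[586,181.5])@Q,s["tcp_pos"][2],np.arctan2(R[1,0],R[0,0]),R[:,2])
p,_=read_camera("scene");b=p[215:375,185:345,::-1];t,_=read_camera("top");t=t[190:310,170:290,::-1]
np.savez("c2.npz",s=p,t=t)
cv2.imwrite("pics/c2.png",np.hstack([cv2.resize(b,(400,400),interpolation=cv2.INTER_CUBIC),cv2.resize(t,(400,400),interpolation=cv2.INTER_CUBIC)]))
E
```

```text
time_s: 3.72
tcp_pos: [473.6, 202.8, 500.0]
orientation: [-0.308, -3.125, 0.002]
force: [0.1, -0.5, -0.2]
finger_gap: -0.0
grasp_force: 0.0
time_s: 4.35
tcp_pos: [468.8, 200.7, 279.7]
orientation: [-0.308, -3.118, 0.008]
force: [-0.3, -1.0, 0.8]
finger_gap: -0.0
grasp_force: 0.0
[-0.31225141 -1.02406772  0.83483544]
scanner frame tcp [-118.69350973   -3.49262559] 279.6669703333717 2.9447345668101934 [-0.00924661 -0.00395475 -0.99994943]
```

View pics/c2.png

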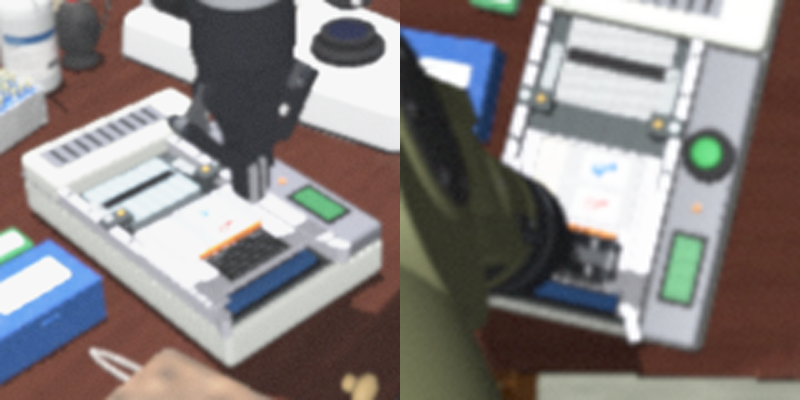

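The tips hang over the thumb rest just behind the lip (crop tip at (258,200), lip (200,255)–(260,225)). Now I descend and press.

```bash
python3 -m crank '[{"gripper":0,"dx":0,"dy":2.5,"dz":30,"turn":0},{"gripper":0,"dx":0,"dy":2.5,"dz":48,"turn":0},{"gripper":0,"dx":0,"dy":2.5,"dz":48,"turn":0}]' && python3 -m crank '[{"gripper":0,"dx":0,"dy":0,"dz":3,"turn":0},{"gripper":0,"dx":0,"dy":0,"dz":6,"turn":0},{"gripper":0,"dx":0,"dy":0,"dz":9,"turn":0},{"gripper":0,"dx":0,"dy":0,"dz":9,"turn":0}]'
```

```text
time_s: 4.82
tcp_pos: [472.3, 204.5, 237.4]
orientation: [0.308, 3.126, 0.0]
force: [0.0, 0.4, 0.3]
finger_gap: -0.002
grasp_force: 0.0
time_s: 5.32
tcp_pos: [471.9, 204.3, 227.6]
orientation: [-0.309, -3.126, 0.0]
force: [-0.0, -0.7, -0.5]
finger_gap: 0.001
grasp_force: 0.0
```

```bash
python3 -m crank '[{"gripper":0,"dx":0,"dy":0,"dz":3,"turn":0},{"gripper":0,"dx":0,"dy":0,"dz":5,"turn":0},{"gripper":0,"dx":0,"dy":0,"dz":5,"turn":0}]' && python3 -m crank '[{"gripper":0,"dx":0,"dy":0,"dz":2,"turn":0},{"gripper":0,"dx":0,"dy":0,"dz":4,"turn":0},{"gripper":0,"dx":0,"dy":0,"dz":4,"turn":0}]'
```

```text
time_s: 5.7
tcp_pos: [472.2, 204.4, 222.9]
orientation: [0.309, 3.126, 0.0]
force: [-0.4, -0.8, 5.3]
finger_gap: 0.001
grasp_force: 2.6
time_s: 6.08
tcp_pos: [472.1, 204.4, 219.4]
orientation: [0.309, 3.126, 0.0]
force: [-1.8, -0.7, 9.5]
finger_gap: -0.001
grasp_force: 4.8
```

```bash
python3 -m crank '[{"gripper":0,"dx":0,"dy":0,"dz":1,"turn":0},{"gripper":0,"dx":0,"dy":0,"dz":2,"turn":0},{"gripper":0,"dx":0,"dy":0,"dz":2,"turn":0}]'
```

```text
time_s: 6.45
tcp_pos: [472.1, 204.4, 219.3]
orientation: [0.309, 3.125, 0.001]
force: [-8.5, -3.2, 28.9]
finger_gap: -0.0
grasp_force: 14.6
```

```bash
python3 -m crank '[{"gripper":0,"dx":-4,"dy":0,"dz":0,"turn":0},{"gripper":0,"dx":-8,"dy":0,"dz":0,"turn":0},{"gripper":0,"dx":-12,"dy":0,"dz":0,"turn":0},{"gripper":0,"dx":-16,"dy":0,"dz":0,"turn":0},{"gripper":0,"dx":-20,"dy":0,"dz":0,"turn":0}]'
```

```text
time_s: 7.08
tcp_pos: [489.3, 201.6, 219.3]
orientation: [-0.306, -3.121, -0.008]
force: [-18.8, 3.7, 37.0]
finger_gap: -0.001
grasp_force: 18.3
```

```bash
python3 -m crank '[{"gripper":0,"dx":-4,"dy":0,"dz":-0.5,"turn":0},{"gripper":0,"dx":-8,"dy":0,"dz":-0.5,"turn":0},{"gripper":0,"dx":-12,"dy":0,"dz":-0.5,"turn":0},{"gripper":0,"dx":-16,"dy":0,"dz":-0.5,"turn":0},{"gripper":0,"dx":-20,"dy":0,"dz":-0.5,"turn":0}]'; python3 - <<'E'
from h import *
s=observe();R=Ro.from_rotvec(s["orientation"]).as_matrix()
c,n=np.cos(-.192),np.sin(-.192);Q=np.array([[c,-n],[n,c]])
print("tip",(s["tcp_pos"][:2]+173*R[:2,2]-[586,181.5])@Q,"F",s["force"][:2]@Q)
p,_=read_camera("scene");b=p[245:365,185:345,::-1]
cv2.imwrite("pics/c3.png",cv2.resize(b,(800,600),interpolation=cv2.INTER_CUBIC))
E
```

```text
time_s: 7.7
tcp_pos: [509.4, 197.6, 219.3]
orientation: [-0.306, -3.122, -0.007]
force: [-15.2, 2.2, 29.3]
finger_gap: -0.004
grasp_force: 14.5
tip [-79.12647652   1.86006156] F [-15.34221849  -0.75244698]
```

View pics/c3.png

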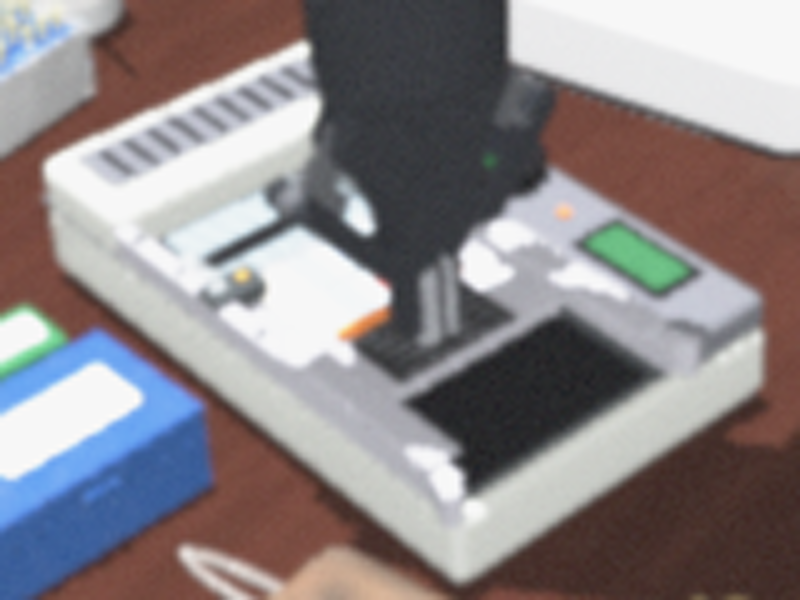

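The carrier is down and straight, with its front under the blocks. The tip is just behind the orange lip at crop (365,325). I'll keep sliding.

```bash
python3 -m crank '[{"gripper":0,"dx":-5,"dy":0,"dz":0,"turn":0},{"gripper":0,"dx":-10,"dy":-0.5,"dz":0,"turn":0},{"gripper":0,"dx":-15,"dy":-0.5,"dz":0,"turn":0},{"gripper":0,"dx":-20,"dy":-1,"dz":0,"turn":0},{"gripper":0,"dx":-25,"dy":-1,"dz":0,"turn":0}]' && python3 -m crank '[{"gripper":0,"dx":-4,"dy":0,"dz":0,"turn":0},{"gripper":0,"dx":-8,"dy":0,"dz":0,"turn":0},{"gripper":0,"dx":-12,"dy":0,"dz":0,"turn":0},{"gripper":0,"dx":-16,"dy":0,"dz":0,"turn":0},{"gripper":0,"dx":-20,"dy":0,"dz":0,"turn":0}]'
```

```text
time_s: 8.38
tcp_pos: [531.1, 192.3, 219.3]
orientation: [-0.304, -3.116, -0.009]
force: [-27.2, 4.9, 38.0]
finger_gap: 0.001
grasp_force: 19.1
time_s: 9.0
tcp_pos: [550.7, 188.2, 219.3]
orientation: [-0.304, -3.116, -0.008]
force: [-25.6, 5.1, 37.3]
finger_gap: -0.008
grasp_force: 21.9
```

```bash
python3 -m crank '[{"gripper":0,"dx":-3,"dy":0,"dz":0,"turn":0},{"gripper":0,"dx":-6,"dy":0,"dz":0,"turn":0},{"gripper":0,"dx":-9,"dy":0,"dz":0,"turn":0},{"gripper":0,"dx":-11,"dy":0,"dz":0,"turn":0},{"gripper":0,"dx":-11,"dy":0,"dz":0,"turn":0}]' && python3 -m crank '[{"gripper":0,"dx":-1.5,"dy":0,"dz":0,"turn":0},{"gripper":0,"dx":-3,"dy":0,"dz":0,"turn":0},{"gripper":0,"dx":-3,"dy":0,"dz":0,"turn":0}]'
```

```text
time_s: 9.62
tcp_pos: [562.0, 186.0, 219.3]
orientation: [-0.305, -3.117, -0.008]
force: [-23.0, 4.5, 33.2]
finger_gap: -0.002
grasp_force: 20.6
time_s: 10.0
tcp_pos: [565.0, 185.4, 219.3]
orientation: [-0.305, -3.117, -0.007]
force: [-21.8, 5.0, 34.1]
finger_gap: -0.004
grasp_force: 20.5
```

```bash
python3 -m crank '[{"gripper":0,"dx":-1,"dy":0,"dz":0,"turn":0},{"gripper":0,"dx":-2,"dy":0,"dz":0,"turn":0},{"gripper":0,"dx":-3,"dy":0,"dz":0,"turn":0},{"gripper":0,"dx":-3,"dy":0,"dz":0,"turn":0}]' && python3 -m crank '[{"gripper":0,"dx":-1,"dy":0,"dz":0,"turn":0},{"gripper":0,"dx":-2,"dy":0,"dz":0,"turn":0},{"gripper":0,"dx":-2,"dy":0,"dz":0,"turn":0}]'; python3 - <<'E'
from h import *
t,_=read_camera("scene");t=t[245:365,185:345,::-1]
cv2.imwrite("pics/c4.png",cv2.resize(t,(800,600),interpolation=cv2.INTER_CUBIC))
E
```

```text
time_s: 10.5
tcp_pos: [567.4, 184.9, 219.3]
orientation: [-0.304, -3.116, -0.008]
force: [-25.2, 5.3, 36.1]
finger_gap: -0.001
grasp_force: 21.4
time_s: 10.88
tcp_pos: [568.1, 184.7, 219.3]
orientation: [-0.303, -3.113, -0.009]
force: [-30.6, 6.3, 41.2]
finger_gap: -0.002
grasp_force: 23.8
```

View pics/c4.png

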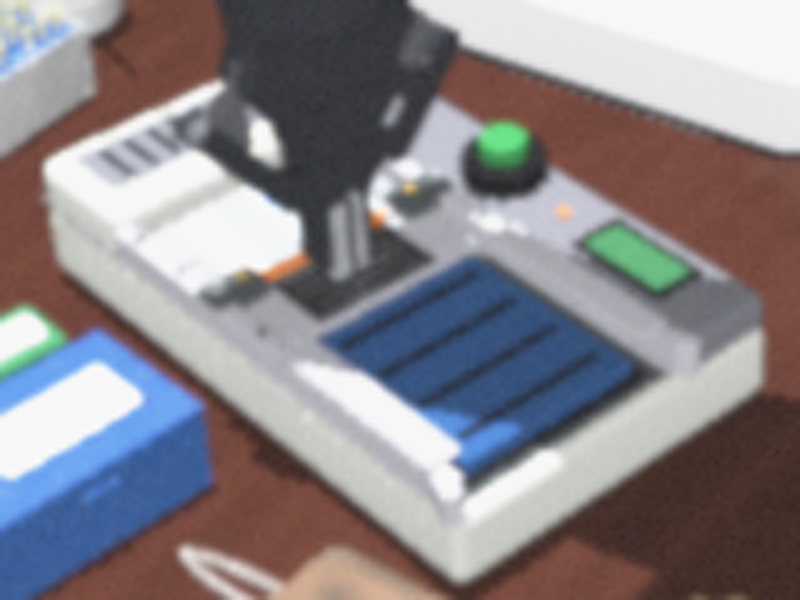

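The blue lift plate is up behind the carrier (crop (320–640, 255–475)), and the lip stands between the hold-down screws, so the carrier is home. I release upward.

```bash
python3 -m crank '[{"gripper":0,"dx":0.5,"dy":0,"dz":-2,"turn":0},{"gripper":0,"dx":1,"dy":0,"dz":-4,"turn":0},{"gripper":0,"dx":2,"dy":0,"dz":-8,"turn":0},{"gripper":0,"dx":2,"dy":0,"dz":-40,"turn":0},{"gripper":0,"dx":2,"dy":0,"dz":-70,"turn":0}]' && python3 -m crank '[{"gripper":0,"dx":0,"dy":0,"dz":0,"turn":0},{"gripper":0,"dx":0,"dy":0,"dz":0,"turn":0}]'; python3 - <<'E'
from h import *
s=observe();R=Ro.from_rotvec(s["orientation"]).as_matrix();print(R[:,2])
print("to key",(np.array([542.7,105.3,248.6])-s["tcp_pos"])@R)
p,_=read_camera("top");b=p[185:305,180:300,::-1];q,_=read_camera("scene");q=q[245:365,185:345,::-1]
cv2.imwrite("pics/c5.png",np.hstack([cv2.resize(b,(360,360),interpolation=cv2.INTER_CUBIC),cv2.resize(q,(440,360),interpolation=cv2.INTER_CUBIC)]))
E
```

```text
time_s: 11.55
tcp_pos: [571.4, 183.4, 287.2]
orientation: [-0.308, -3.125, 0.001]
force: [0.4, -0.6, 0.7]
finger_gap: -0.005
grasp_force: 0.0
time_s: 11.8
tcp_pos: [571.5, 183.3, 286.4]
orientation: [-0.308, -3.126, 0.001]
force: [-0.5, -0.6, 0.5]
finger_gap: 0.0
grasp_force: 0.0
[-8.60685716e-04 -3.11487363e-04 -9.99999581e-01]
to key [ 12.9801656  -82.09057027  37.88573841]
```

View pics/c5.png

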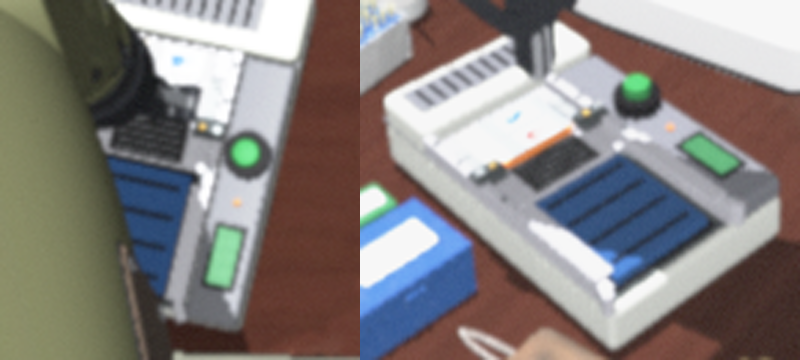

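The carrier is flat, its lip ((508,165)–(575,133) in the right-hand panel) is between the blocks, and the plate is up. I'll check the lip's x numerically and move over the key.

```bash
python3 -m crank '[{"gripper":0,"dx":6,"dy":-40,"dz":0,"turn":0},{"gripper":0,"dx":13,"dy":-82,"dz":0,"turn":0},{"gripper":0,"dx":13,"dy":-82,"dz":20,"turn":0},{"gripper":0,"dx":13,"dy":-82,"dz":32,"turn":0},{"gripper":0,"dx":13,"dy":-82,"dz":32,"turn":0}]'; python3 - <<'E'
from h import *
p,_=read_camera("scene");c,n=np.cos(-.192),np.sin(-.192);Q=np.array([[c,-n],[n,c]])
h=cv2.cvtColor(p,cv2.COLOR_RGB2HSV);m=cv2.inRange(h,(5,120,120),(20,255,255));m[:280]=0;m[315:]=0;m[:,:225]=0;m[:,275:]=0
k,l,st,ce=cv2.connectedComponentsWithStats(m)
for i in range(1,k):print(st[i],(plane("scene",ce[i],50)[:2]-[586,181.5])@Q)
for u in((242,275),(410,187)):print((plane("scene",((u[0]+.5)/5-.5+185,(u[1]+.5)/5-.5+245),61.8)[:2]-[586,181.5])@Q)
s=observe();print(s["tcp_pos"],s["force"])
E
```

```text
time_s: 12.52
tcp_pos: [542.3, 105.6, 253.6]
orientation: [-0.308, -3.123, 0.001]
force: [0.8, 0.4, -0.1]
finger_gap: -0.004
grasp_force: 0.0
[238 288  23  13  38] [-8.63614283 -0.21028062]
[-13.81331293  42.79482103]
[-13.16472526 -43.53514264]
[542.83574738 105.82966485 254.44924873] [ 0.21862142 -0.2743655   0.33645063]
```

The lip is at x ≈ -9 mm, where -10 means home. Now I press the key.

```bash
python3 -m crank '[{"gripper":0,"dx":0,"dy":0,"dz":3,"turn":0},{"gripper":0,"dx":0,"dy":0,"dz":6,"turn":0},{"gripper":0,"dx":0,"dy":0,"dz":9,"turn":0},{"gripper":0,"dx":0,"dy":0,"dz":10,"turn":0},{"gripper":0,"dx":0,"dy":0,"dz":10,"turn":0}]'
```

```text
time_s: 13.2
tcp_pos: [543.2, 105.7, 245.5]
orientation: [0.308, 3.126, 0.001]
force: [-0.4, 0.8, 3.2]
finger_gap: 0.0
grasp_force: 1.3
```

```bash
python3 -m crank '[{"gripper":0,"dx":0,"dy":0,"dz":1,"turn":0},{"gripper":0,"dx":0,"dy":0,"dz":2,"turn":0},{"gripper":0,"dx":0,"dy":0,"dz":3,"turn":0},{"gripper":0,"dx":0,"dy":0,"dz":3,"turn":0}]' && python3 -m crank '[{"gripper":0,"dx":0,"dy":0,"dz":1,"turn":0},{"gripper":0,"dx":0,"dy":0,"dz":1.5,"turn":0},{"gripper":0,"dx":0,"dy":0,"dz":1.5,"turn":0}]'
```

```text
time_s: 13.7
tcp_pos: [543.2, 105.6, 242.5]
orientation: [0.308, 3.126, 0.001]
force: [0.5, 1.8, 5.4]
finger_gap: 0.003
grasp_force: 2.6
time_s: 14.08
tcp_pos: [543.2, 105.7, 242.3]
orientation: [0.308, 3.125, 0.001]
force: [-5.3, 0.8, 17.2]
finger_gap: -0.0
grasp_force: 8.2
```

The key has bottomed: 17 N with no further travel. Now I withdraw.

```bash
python3 -m crank '[{"gripper":0,"dx":0,"dy":0,"dz":-5,"turn":0},{"gripper":0,"dx":0,"dy":0,"dz":-15,"turn":0},{"gripper":0,"dx":0,"dy":0,"dz":-60,"turn":0},{"gripper":0,"dx":20,"dy":30,"dz":-110,"turn":0},{"gripper":0,"dx":40,"dy":60,"dz":-160,"turn":0}]' && python3 -m crank '[{"gripper":0,"dx":50,"dy":0,"dz":0,"turn":0},{"gripper":0,"dx":100,"dy":0,"dz":0,"turn":0},{"gripper":0,"dx":100,"dy":0,"dz":0,"turn":0},{"gripper":0,"dx":100,"dy":0,"dz":0,"turn":0}]'; python3 - <<'E'
from h import *
q,_=read_camera("scene");q=q[245:365,185:345,::-1]
cv2.imwrite("pics/c6.png",cv2.resize(q,(640,480),interpolation=cv2.INTER_CUBIC))
E
```

```text
time_s: 14.7
tcp_pos: [514.9, 172.2, 401.9]
orientation: [-0.311, -3.125, 0.002]
force: [0.8, 1.0, 0.1]
finger_gap: -0.001
grasp_force: 0.0
time_s: 15.2
tcp_pos: [417.7, 191.7, 400.9]
orientation: [0.308, 3.126, -0.0]
force: [0.5, -0.7, 0.1]
finger_gap: -0.0
grasp_force: 0.0
```

View pics/c6.png

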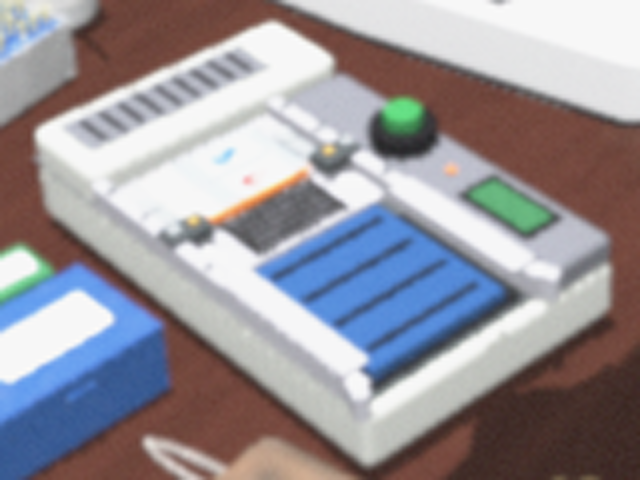

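The carrier is home, with its lip between the blocks at (205–310, 170–220). The lift plate is up, the key is up at (403,115), and the arm is clear.

```bash
python3 -c "
from plant import *
print(sign_off())"
```

```text
the job is handed in; nothing more can be done
None
```

I slid the slide carrier home under the hold-downs with the lift plate up behind it, pressed the start key to its stop and let it spring back, withdrew the arm clear, and handed the job in at about 15 s; no verdict came back.

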